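# Bring the network back up at the desk's switched power rail

### The job

The office network is to be brought back up after a power cut, at the switched power rail on the desk: with light taps of the fingertips on the front half of the rocker switches, turn on first the red main switch, then the modem (blue disc on its plug), then, after giving the modem at least two seconds on its own to start, the router (green disc), and last the printer (yellow disc), which needs the router's network. Leave the fan (plain white plug) switched off, grasp nothing, and do not disturb the other things on the desk.

Things in the scene. Friction and masses are not known exactly. Their poses are not given: they have to be found in the camera images.
- rail: fixed aluminium power rail, 106 x 304 x 14 mm, on the desk; origin under its middle, local y along it, local x level, away from the robot, towards a slotted grey cable duct (34 mm high, x 53 to 77 mm). Five switch modules stand on it at local y = +116 (main, always), 58, 0, -58, -116 mm; the four white ones in any order. At the main's end a flat black desk grommet.
- mod_main: grey feed-in module, 96 x 55 x 24 mm (x, y, z; axes as the rail), origin under its centre, 14 mm above the desk. As in the white modules, a rocker sits in its front half: pivot at x = -27 mm, axis along y, rocker 30 mm long in x, 21 mm wide, ringed by a black frame 2 mm above the module's flat top, which is 38 mm above the desk.
- mod_modem: white module, size, axes, rocker and height as mod_main; fixed in it, behind the rocker, a black plug with a BLUE disc, 37 mm across, centre at x = +22 mm, top 65 mm above the desk. Origin under the module's centre.
- mod_router: white module, size, axes, rocker and height as mod_main; fixed in it, behind the rocker, a black plug with a GREEN disc, 37 mm across, centre at x = +22 mm, top 65 mm above the desk. Origin under the module's centre.
- mod_printer: white module, size, axes, rocker and height as mod_main; fixed in it, behind the rocker, a black plug with a YELLOW disc, 37 mm across, centre at x = +22 mm, top 65 mm above the desk. Origin under the module's centre.
- mod_fan: white module, size, axes, rocker and height as mod_main; fixed in it, behind the rocker, a plain WHITE plug with no disc, 37 mm across, centre at x = +22 mm, top 65 mm above the desk. Origin under the module's centre.
- sw_main (a joint): angle of the RED rocker, on the grey module at the left-hand end of the rail. 0 = off: front half (towards the robot, white bar) up; 0.42 rad = on: front half down, rear half (white ring) up. A spring snaps it to the nearer end once past 0.21 rad; takes about 3 N at its front end.
- press_main (a point): Spot to tap on the RED rocker: on top of the front half, 13.5 mm in front of the pivot, riding with the rocker. Off: about 49 mm above the desk; on: about 43 mm. It snaps over after some 4 mm of press, is at its stop after 6 mm; there the pad still gives about 1 mm at 10 N, then is hard.
- sw_modem (a joint): angle of the black rocker of the BLUE disc's module (blue tag on its front edge). 0 = off: front half (towards the robot, white bar) up; 0.42 rad = on: front half down, rear half (white ring) up. A spring snaps it to the nearer end once past 0.21 rad; takes about 3 N at its front end.
- press_modem (a point): Spot to tap on the black rocker of the BLUE disc's module (blue tag on its front edge): on top of the front half, 13.5 mm in front of the pivot, riding with the rocker. Off: about 49 mm above the desk; on: about 43 mm. It snaps over after some 4 mm of press, is at its stop after 6 mm; there the pad still gives about 1 mm at 10 N, then is hard.
- sw_router (a joint): angle of the black rocker of the GREEN disc's module (green tag on its front edge). 0 = off: front half (towards the robot, white bar) up; 0.42 rad = on: front half down, rear half (white ring) up. A spring snaps it to the nearer end once past 0.21 rad; takes about 3 N at its front end.
- press_router (a point): Spot to tap on the black rocker of the GREEN disc's module (green tag on its front edge): on top of the front half, 13.5 mm in front of the pivot, riding with the rocker. Off: about 49 mm above the desk; on: about 43 mm. It snaps over after some 4 mm of press, is at its stop after 6 mm; there the pad still gives about 1 mm at 10 N, then is hard.
- sw_printer (a joint): angle of the black rocker of the YELLOW disc's module (yellow tag on its front edge). 0 = off: front half (towards the robot, white bar) up; 0.42 rad = on: front half down, rear half (white ring) up. A spring snaps it to the nearer end once past 0.21 rad; takes about 3 N at its front end.
- press_printer (a point): Spot to tap on the black rocker of the YELLOW disc's module (yellow tag on its front edge): on top of the front half, 13.5 mm in front of the pivot, riding with the rocker. Off: about 49 mm above the desk; on: about 43 mm. It snaps over after some 4 mm of press, is at its stop after 6 mm; there the pad still gives about 1 mm at 10 N, then is hard.
- sw_fan (a joint): angle of the black rocker on the white module with the plain WHITE plug and no tag; it stays off. 0 = off: front half (towards the robot, white bar) up; 0.42 rad = on: front half down, rear half (white ring) up. A spring snaps it to the nearer end once past 0.21 rad; takes about 3 N at its front end.
- press_fan (a point): Spot to tap on the black rocker on the white module with the plain WHITE plug and no tag: on top of the front half, 13.5 mm in front of the pivot, riding with the rocker. Off: about 49 mm above the desk; on: about 43 mm. It snaps over after some 4 mm of press, is at its stop after 6 mm; there the pad still gives about 1 mm at 10 N, then is hard.
- keys: loose bystander: bunch of keys with a red tag, 8 mm high, flat on the desk; origin at the centre of its underside. Leave it alone.
- stapler: loose bystander: pink stapler, 124 mm long, 42 mm high; origin at the centre of its underside. Leave it alone.
- water_bottle: loose bystander: clear plastic water bottle, 65 mm wide, 211 mm high, standing; origin at the centre of its underside. Leave it alone.
- glue_stick: loose bystander: yellow glue stick with a red cap, 25 mm wide, 86 mm high, standing; origin at the centre of its underside. Leave it alone.

How it is judged (in metres and radians):
On the way, in this order (a step that is already met when the one before it is completed fails the run):
1. the red main switch is on, before any other (value of joint sw_main above 0.32 rad and value of joint each of sw_modem, sw_router, sw_printer below 0.1 rad), for 0.2 s.
2. then the modem's switch is on and has had 2 s on its own, router and printer still off (value of joint each of sw_main, sw_modem above 0.32 rad and value of joint each of sw_router, sw_printer below 0.1 rad), for 1.9 s.
3. then the router's switch is on, printer still off (value of joint each of sw_main, sw_modem, sw_router above 0.32 rad and value of joint sw_printer below 0.1 rad), for 0.2 s.
4. last, the printer's switch is on (value of joint each of sw_main, sw_modem, sw_router, sw_printer above 0.32 rad), for 0.2 s.
At the end, for the whole second after the job is handed in: The main, modem, router and printer rockers are all on (above 0.32 of 0.42 rad), switched in that order with the modem on for at least 1.9 s before the router; the fan's rocker is off (below 0.10 rad); every loose bystander is within 15 mm of where it stood (all of step 4 and value of joint sw_fan below 0.1 rad and distance of each of keys, stapler, water_bottle, glue_stick from where it was at the start of the episode below 0.015 m); the robot touches nothing.
It fails at once if the fan's switch is pushed past mid-swing, that is, turned on (value of joint sw_fan above 0.2 rad).
It fails at once if something is pushed with more than 25 N by the robot (light taps only) (contact force between the fingers and anything else above 25 N or contact force between the arm and rail above 25 N).
It fails at once if a loose bystander is moved by more than 15 mm, lifted or knocked over (distance of any of keys, stapler, water_bottle, glue_stick from where it was at the start of the episode above 0.015 m).
It also fails if it takes over 48 s, if anything falls off the work surface, if the arm or the gripper's body presses on something with over 40 N, if the wrist force passes 120 N, or if a joint passes its speed limit or range.

### The arm

A 6-joint arm with a two-finger parallel gripper is mounted at the origin on the work surface; the furniture and walls round the work are solid. World frame = base frame: x ahead of the robot, y to its left, z up, the work surface at z = 0. Lengths are in mm, angles in rad, forces in N, time in s.
With the tool pointing down it reaches from about 300 to 875 mm from the base axis. Payload 4.2 kg.
Tool frame: the origin (TCP) lies where the fingers leave the gripper's body, on its centre line; the fingertips stand 73 mm ahead of it and the grasp point (between the pads) lies 54 mm ahead of it; z points along the fingers, y is the line along which they close (so a half turn about z gives the same grasp; the last joint's range is limited). The gripper opens to 85 mm and grips with 20 to 120 N. Pads are 22 mm wide; open, the fingers measure 114 mm over their backs; the gripper's body (76 mm by 85 mm) begins 54 mm behind the grasp point. The pads swing forward as they close: fully open they stand 13 mm farther back than shut.
Start: joints at [-1.268, 0.32, 1.565, -0, 1.257, -0.02], TCP at [182.404, -545.309, 303.938] pointing down, gripper open.
Joint ranges: [-3.11, 3.11], [-0.84, 2.01], [0.21, 2.61], [-1.34, 4.49], [0.05, 2.63], [-2.56, 2.56]. Speed limits (rad/s): [2.57, 2.57, 3.14, 3.14, 3.14, 3.14].

### API

Orientations are given as a unit quaternion [x, y, z, w].
In Python, from plant import r gives the robot as it stands.
- The arm moves only by the tool drive_tool, never from a script. Its argument "commands" is one flat list of numbers, 7 for each row, row after row: the shift along the tool's x, y, z in m, then the turn, a rotation vector about the tool's x, y, z in rad, then the opening in per cent of the stroke, from 0 (shut) to 100 (fully open). In form: [tx, ty, tz, rx, ry, rz, gripper, tx, ty, tz, rx, ry, rz, gripper, ...]. A call has 1 to 20 rows; each row is the pose to reach, as a shift and turn from the pose commanded when the call began, along the tool's axes at that moment; what a row does not reach only later rows make up. A row lasts 1/10 s, in which the tool goes at most 50 mm and 8.59 degrees, less where a joint would pass 70% of its speed; a pose out of reach is approached as far as the arm can. A call with a gripper value outside its range is refused whole. The fingers move at their own pace and stop on an object; the grip force is fixed at half the most. Time passes only in rows, so rows that repeat a pose let the fingers close. It gives the time, the measured TCP pose, the force, the opening and the grip force at its end, in the units of the state.
- r.state(): the state, without advancing time (a new reading comes with each control period).
- r.get_image(name): name is "side" or "top" or "wrist"; returns a dict with "color" (420x560x3 uint8, red, green, blue), "fovy" (degrees; the focal length in pixels is half the picture's height over the tangent of half this angle, whatever the lens; pixels are square), "cx", "cy" (the principal point, pixels), "k1" (the pictures are not rectified: a ray, as slopes to the right and down, at radius r is drawn at 1 + k1 r^2 times it, then the intrinsics apply), "R" (3x3) and "t" (3): a world point X has camera coordinates R X + t. Camera axes: x right, y down, z forward; pixel columns grow to the right and rows downward; lengths in mm; the calibration is good to about 2 mm. A picture is of the moment at which its call begins. There is no depth.
- r.job_done(): hands the job in; it is judged then, once.
The state is a dict: "t": time; "qpos": joint angles; "qd": joint speeds; "tau": joint torques, N m; "position": TCP position; "eef_rot": TCP orientation; "contact_force": force on the tool from outside, world axes, zero at the start; "torque": the same for the moment, N m; "opening": opening from 0.0 (shut) to 1.0 (fully open); "grip_force": force on a finger pad.
Only numpy, scipy, OpenCV 4.12 (cv2) and the standard library are available. Lean on these libraries where they do the work, as an engineer would, in place of code of your own. Each camera call takes 0.05 s, during which the arm holds its last target. There are 200 camera calls.

## Working session

There is one attempt and no reset: what is moved stays moved. The work goes in short steps, Python scripts to look and compute and a tool call to move; the robot and the scene stay as the last step left them, time stands still between calls to the robot, and variables do not carry over. Pictures are saved under pics/ and viewed, at most 10 in all, crops included, and the job is handed in when it is done.

Besides the shell and the picture viewer there is one more tool, called after "Emit:" in YAML: its name, and indented under it one key for each argument. drive_tool: Moves the arm, as the interface text tells. Its arguments: {"type":"object","properties":{"commands":{"type":"array"}},"required":["commands"]}

```bash
mkdir -p pics
cat > h.py <<'E'
import numpy as np, cv2
from plant import r
def px(im,X):
    c=im["R"]@np.array(X,float)+im["t"]; s=c[:2]/c[2]; s=s*(1+im["k1"]*(s@s))
    f=210/np.tan(np.radians(im["fovy"])/2); return np.array([im["cx"],im["cy"]])+f*s
def ray(im,u,v,z):
    f=210/np.tan(np.radians(im["fovy"])/2)
    d=np.array([(u-im["cx"])/f,(v-im["cy"])/f]); s=d.copy()
    for _ in range(20): s=d/(1+im["k1"]*(s@s))
    R=np.array(im["R"]); w=R.T@np.array([s[0],s[1],1]); c=-R.T@np.array(im["t"])
    return c+w*(z-c[2])/w[2]
E
python3 - <<'E'
from h import *
a=r.get_image("top");b=r.get_image("side")
for n,i in(("top",a),("side",b)):
    cv2.imwrite(f"pics/{n}0.png",i["color"][:,:,::-1])
    print(n,i["fovy"],i["cx"],i["cy"],i["k1"],-np.array(i["R"]).T@i["t"])
print(r.state())
E
```

```text
top 47.23029313531962 283.70945200657013 209.56131658560741 -0.07724344138739209 [ 217.17119863 -144.92090951 1386.97885608]
side 53.75936236291215 280.7748496096053 206.1705178290813 -0.028093144491703314 [ 303.5681569  -867.6262811   766.73709099]
{'t': 0.1, 'qpos': array([-1.26800588e+00,  3.20197561e-01,  1.56554436e+00,  6.90200332e-06,
        1.25739180e+00, -1.99862761e-02]), 'qd': array([-0.00099917, -0.00214766, -0.00063866,  0.00036657, -0.00099362,
       -0.0013861 ]), 'tau': array([ 1.11701939e-05, -4.16409266e+01, -2.34706128e+01, -4.13160842e-05,
        4.90538267e-03, -9.00977170e-06]), 'position': array([ 182.30821279, -545.00774077,  303.1886304 ]), 'eef_rot': array([ 9.87005019e-01,  1.60687579e-01, -1.05343110e-04, -7.63306430e-04]), 'contact_force': array([0.89481702, 0.13513301, 1.32051662]), 'torque': array([ 0.0398375 , -0.01299791, -0.0038448 ]), 'grip_force': 0.0, 'opening': 1.001624650590022}
```

View pics/top0.png

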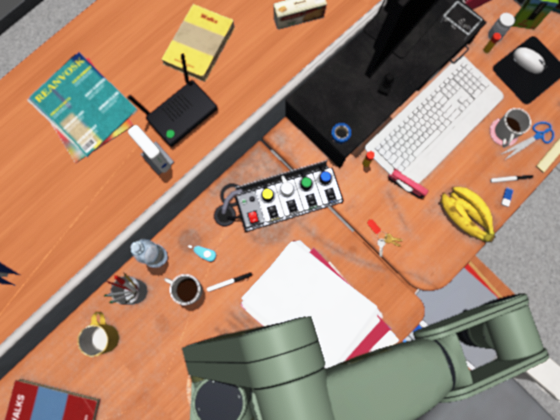

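View pics/side0.png

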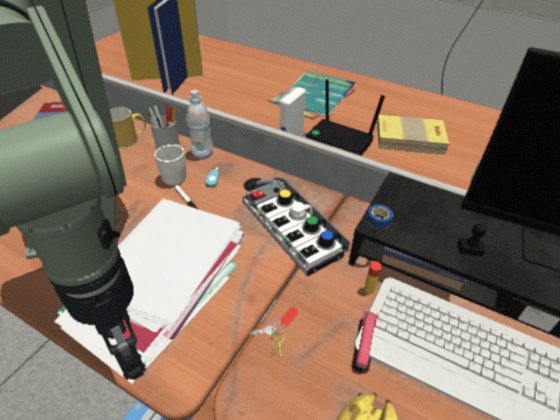

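The top view shows the red rocker at about (250,216). Next along the rail come yellow (267,195), white (288,188), green (307,183) and blue (326,177), so the order from main is printer, fan, router, modem. The bottle, glue stick, stapler and keys are all clear of the rail's front.

Run:
```python
from h import *
T=r.get_image("top");S=r.get_image("side")
def blobs(im,box):
    h=cv2.cvtColor(im["color"],cv2.COLOR_RGB2HSV); x0,y0,x1,y1=box; o={}
    for n,lo,hi in(("yel",(22,150,120),(34,255,255)),("grn",(50,120,60),(85,255,255)),("blu",(100,150,100),(125,255,255)),("red",(0,190,120),(5,255,255)),("red2",(174,170,100),(180,255,255))):
        m=cv2.inRange(h[y0:y1,x0:x1],lo,hi); k,l,s,c=cv2.connectedComponentsWithStats(m)
        if k>1:
            j=1+np.argmax(s[1:,4]); o[n]=(c[j]+[x0,y0],s[j,4])
    return o
for n,im,box in(("top",T,(235,160,345,232)),("side",S,(245,182,345,255))):
    for k,(c,a) in blobs(im,box).items(): print(n,k,c.round(1),a,ray(im,*c,65 if k[0]!='r' else 46).round(1))
for n,im,box in(("t",T,(215,150,355,240)),):
    x0,y0,x1,y1=box; cv2.imwrite("pics/c.png",cv2.resize(im["color"][y0:y1,x0:x1,::-1],None,fx=5.6,fy=5.6,interpolation=cv2.INTER_CUBIC))
```

```text
top yel [267.2 193.8] 79 [538.6 -98.1  65. ]
top grn [305.9 182.2] 80 [ 574.2 -207.8   65. ]
top blu [325.2 176.2] 79 [ 592.6 -262.8   65. ]
top red [252.9 217.7] 47 [472.8 -58.2  46. ]
top red2 [257. 218.] 1 [472. -70.  46.]
side yel [284.9 193.2] 67 [541.1 -98.2  65. ]
side grn [312.1 220.2] 77 [ 577.2 -209.9   65. ]
side blu [327. 235.] 84 [ 594.9 -264.9   65. ]
side red [258.  194.6] 25 [477.5 -64.8  46. ]
```

View pics/c.png

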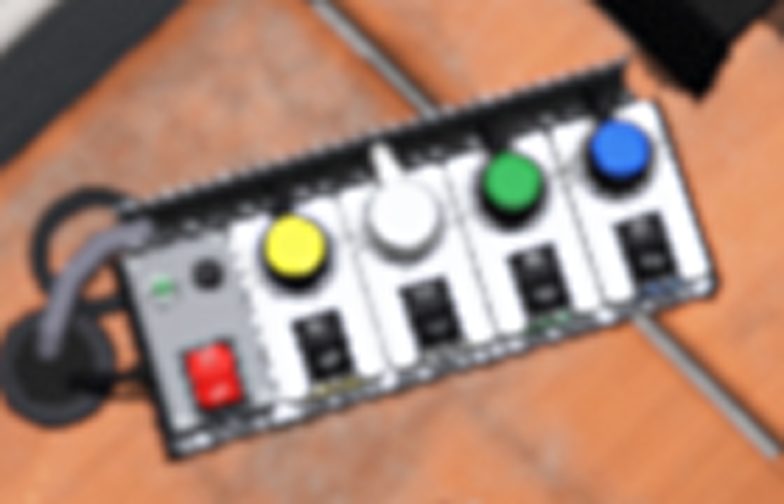

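Emit:
drive_tool:
  commands: [0.407,-0.369,0.05,0,0,0,0,0.407,-0.369,0.05,0,0,0,0,0.407,-0.369,0.05,0,0,0,0,0.407,-0.369,0.05,0,0,0,0,0.407,-0.369,0.05,0,0,0,0,0.407,-0.369,0.05,0,0,0,0,0.407,-0.369,0.05,0,0,0,0,0.407,-0.369,0.05,0,0,0,0,0.407,-0.369,0.05,0,0,0,0,0.407,-0.369,0.05,0,0,0,0,0.407,-0.369,0.05,0,0,0,0,0.407,-0.369,0.05,0,0,0,0,0.407,-0.369,0.05,0,0.15,0,0,0.407,-0.369,0.05,0,0.15,0,0,0.407,-0.369,0.1,0,0.15,0,0,0.407,-0.369,0.1,0,0.15,0,0]

```text
t: 1.8
position: [447.6, -66.4, 199.9]
eef_rot: [0.985, 0.16, 0.068, -0.014]
contact_force: [-1.8, -0.1, -0.0]
opening: -0.001
grip_force: 0.0
```

Run:
```python
from h import *
r.get_image("wrist");W=r.get_image("wrist");cv2.imwrite("pics/w1.png",W["color"][:,:,::-1])
s=r.state();print(s["position"],s["eef_rot"],s["contact_force"])
th=.3163;ux=np.array([.950,.311]);uy=np.array([-.311,.950]);o=np.array([539.8,-98.15])-58*uy-22*ux
for n,y in(("main",116),("prn",58),("fan",0)):
    for x in(-42,-12):
        for dy in(-10.5,10.5): print(n,x,dy,px(W,[*(o+x*ux+(y+dy)*uy),49 if x<-27 else 43]).round(0))
from scipy.spatial.transform import Rotation as Q
R=Q.from_quat(s["eef_rot"]).as_matrix();t=s["position"]+73*R[:,2];print("tip",t,R,"rail xy",(t[:2]-o)@ux,(t[:2]-o)@uy, px(W,t))
```

```text
[451.23712748 -66.84291987 203.97147687] [ 0.98441877  0.15969883  0.07257545 -0.01219683] [ 0.41009567 -0.33329288  0.27041652]
main -42 -10.5 [296. 233.]
main -42 10.5 [265. 233.]
main -12 -10.5 [296. 189.]
main -12 10.5 [266. 189.]
prn -42 -10.5 [380. 234.]
prn -42 10.5 [349. 234.]
prn -12 -10.5 [379. 190.]
prn -12 10.5 [349. 189.]
fan -42 -10.5 [462. 234.]
fan -42 10.5 [432. 234.]
fan -12 -10.5 [460. 190.]
fan -12 10.5 [431. 190.]
tip [461.38366292 -63.39775702 131.76220688] [[ 9.38458174e-01  3.16191435e-01  1.38993636e-01]
 [ 3.12650673e-01 -9.48695042e-01  4.71940116e-02]
 [ 1.46784916e-01 -8.33152074e-04 -9.89168082e-01]] rail xy -41.704710660133955 115.35692965793085 [282.08839033 267.08213268]
```

View pics/w1.png

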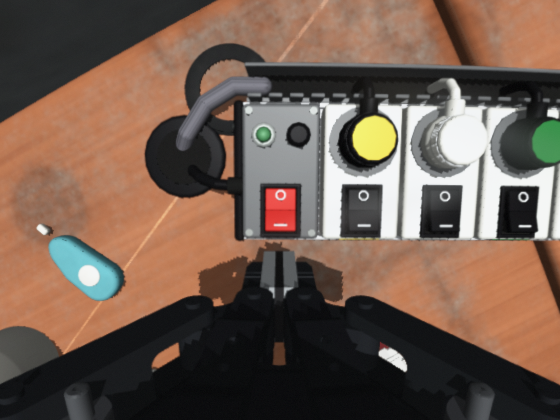

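The wrist view shows the red rocker at cols 264–299, rows 185–232. The prediction was 265–296 and 189–233, so the estimate holds. I'll descend in steps and watch the force.

Emit:
drive_tool:
  commands: [-0.005,0,0.04,0,0,0,0,-0.0099,0,0.0732,0,0,0,0,-0.0099,0,0.0732,0,0,0,0,-0.0099,0,0.0732,0,0,0,0,-0.0105,0,0.077,0,0,0,0,-0.0105,0,0.079,0,0,0,0,-0.0107,0,0.081,0,0,0,0,-0.0107,0,0.081,0,0,0,0]

```text
t: 2.7
position: [452.9, -65.8, 122.6]
eef_rot: [0.984, 0.16, 0.074, -0.012]
contact_force: [-0.8, 0.8, -0.1]
opening: -0.0
grip_force: 0.0
```

Emit:
drive_tool:
  commands: [-0.0003,0,0.002,0,0,0,0,-0.0005,0,0.0035,0,0,0,0,-0.0005,0,0.0035,0,0,0,0]

```text
t: 3.0
position: [452.3, -65.8, 118.5]
eef_rot: [0.984, 0.16, 0.073, -0.012]
contact_force: [-1.6, -0.8, 1.4]
opening: -0.001
grip_force: 1.1
```

Emit:
drive_tool:
  commands: [-0.0002,0,0.001,0,0,0,0,-0.0003,0,0.002,0,0,0,0,-0.0003,0,0.002,0,0,0,0]

```text
t: 3.3
position: [453.0, -65.7, 116.5]
eef_rot: [0.984, 0.16, 0.074, -0.012]
contact_force: [0.2, 0.0, 0.0]
opening: 0.003
grip_force: 0.0
```

Emit:
drive_tool:
  commands: [-0.0001,0,0.001,0,0,0,0,-0.0002,0,0.0015,0,0,0,0]

```text
t: 3.5
position: [452.9, -65.7, 115.0]
eef_rot: [0.984, 0.16, 0.074, -0.012]
contact_force: [-0.9, 0.2, 0.6]
opening: 0.002
grip_force: 0.0
```

Emit:
drive_tool:
  commands: [0.004,0,-0.03,0,0,0,0,0.01,0,-0.07,0,0,0,0,0.01,0.05,-0.07,0,0,0,0,0.01,0.1,-0.07,0,0,0,0,0.01,0.1,-0.07,0,0,0,0,0.01,0.1,-0.07,0,0,0,0]

```text
t: 4.1
position: [483.9, -161.5, 185.5]
eef_rot: [0.984, 0.159, 0.074, -0.012]
contact_force: [0.1, 0.5, -0.6]
opening: -0.002
grip_force: 0.0
```

Run:
```python
from h import *
W=r.get_image("wrist");cv2.imwrite("pics/w2.png",W["color"][:,:,::-1])
s=r.state();print(s["position"],s["contact_force"])
ux=np.array([.950,.311]);uy=np.array([-.311,.950]);o=np.array([539.8,-98.15])-58*uy-22*ux
for n,y in(("main",116),("prn",58),("fan",0),("rou",-58),("mod",-116)): print(n,px(W,[*(o-42*ux+y*uy),49]).round(0),px(W,[*(o-12*ux+y*uy),43]).round(0))
```

```text
[ 483.38370183 -160.57414158  185.31030732] [ 0.01678409  0.22367042 -1.0290637 ]
main [124. 243.] [126. 196.]
prn [213. 244.] [214. 196.]
fan [304. 244.] [303. 197.]
rou [393. 244.] [392. 197.]
mod [480. 244.] [479. 198.]
```

View pics/w2.png

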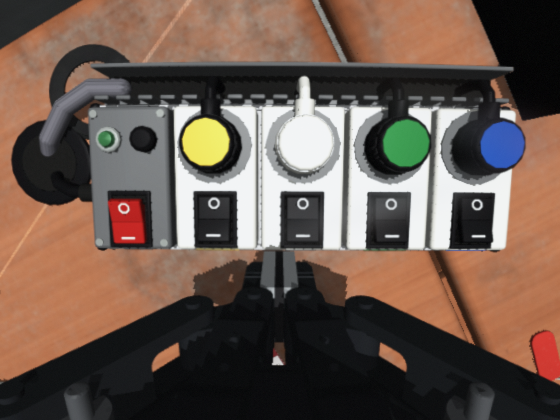

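Run:
```python
import cv2,numpy as np
a=cv2.imread("pics/w1.png")[170:250,250:390];b=cv2.imread("pics/w2.png")[180:260,95:235]
cv2.imwrite("pics/z.png",np.hstack([cv2.resize(i,None,fx=2.8,fy=2.8,interpolation=cv2.INTER_CUBIC) for i in(a,b)]))
```

```text
(no output)
```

View pics/z.png

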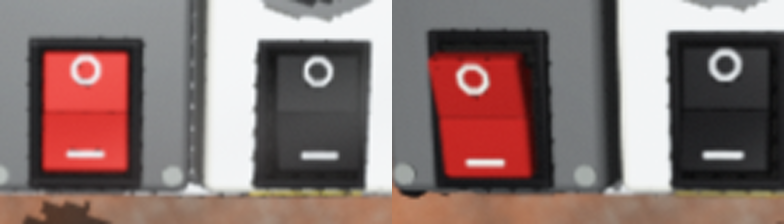

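Emit:
drive_tool:
  commands: [0,0.045,0,0,0,0,0,0,0.09,0,0,0,0,0,0,0.128,0,0,0,0,0,0,0.128,0,0,0,0,0,0,0.128,0,0,0,0,0,-0.005,0.128,0.035,0,0,0,0,-0.0091,0.128,0.0605,0,0,0,0,-0.0091,0.128,0.0605,0,0,0,0,-0.0091,0.128,0.0605,0,0,0,0]

```text
t: 5.05
position: [524.4, -280.6, 125.0]
eef_rot: [0.984, 0.161, 0.074, -0.013]
contact_force: [1.1, 0.2, 0.9]
opening: -0.002
grip_force: 0.0
```

Run:
```python
from h import *
from scipy.spatial.transform import Rotation as Q
s=r.state();print(s["position"],s["contact_force"])
ux=np.array([.950,.311]);uy=np.array([-.311,.950]);o=np.array([539.8,-98.15])-58*uy-22*ux
R=Q.from_quat(s["eef_rot"]).as_matrix();t=s["position"]+73*R[:,2];print("tip",t,"rail xy",(t[:2]-o)@ux,(t[:2]-o)@uy)
W=r.get_image("wrist");cv2.imwrite("pics/w3.png",W["color"][:,:,::-1])
```

```text
[ 524.44988963 -280.56202834  124.9793054 ] [1.07460918 0.21930112 0.94381563]
tip [ 534.72477832 -277.02738664   52.79251319] rail xy -38.46946583705609 -110.40030536280308
```

View pics/w3.png

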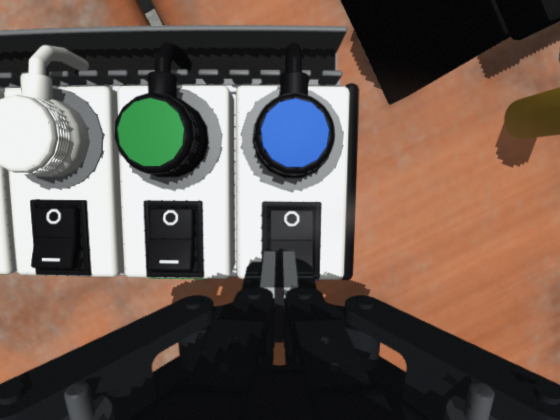

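The tip is over the front half of the modem rocker but about 5 mm short in y: the rocker centre is at col 291 and the tip at col 279. I'll correct that and press to the same height as before.

Emit:
drive_tool:
  commands: [-0.0025,0.005,0,0,0,0,0,-0.0025,0.005,0,0,0,0,0,-0.0028,0.005,0.002,0,0,0,0,-0.0031,0.005,0.004,0,0,0,0,-0.0034,0.005,0.0055,0,0,0,0,-0.0036,0.005,0.007,0,0,0,0,-0.0037,0.005,0.008,0,0,0,0,-0.0037,0.005,0.008,0,0,0,0]

```text
t: 5.9
position: [524.0, -287.5, 115.8]
eef_rot: [0.984, 0.16, 0.074, -0.012]
contact_force: [0.1, -0.5, -0.2]
opening: -0.001
grip_force: 0.0
```

Emit:
drive_tool:
  commands: [-0.0001,0,0.001,0,0,0,0,-0.0002,0,0.0015,0,0,0,0]

```text
t: 6.1
position: [524.1, -287.6, 114.6]
eef_rot: [0.984, 0.16, 0.074, -0.012]
contact_force: [0.5, 0.1, 0.6]
opening: -0.0
grip_force: 0.5
```

Emit:
drive_tool:
  commands: [0.004,0,-0.03,0,0,0,0,0.0102,0,-0.07,0,0,0,0,0.0102,-0.03,-0.07,0,0,0,0,0.0102,-0.058,-0.07,0,0,0,0,0.0102,-0.058,-0.07,0,0,0,0,0.0102,-0.058,-0.07,0,0,0,0,0.0102,-0.058,-0.07,0,0,0,0]

```text
t: 6.8
position: [505.7, -233.4, 185.5]
eef_rot: [0.984, 0.16, 0.074, -0.012]
contact_force: [-0.4, -0.3, -0.3]
opening: -0.003
grip_force: 0.0
```

Run:
```python
from h import *
from scipy.spatial.transform import Rotation as Q
W=r.get_image("wrist");s=r.state();print(s["position"],s["contact_force"])
ux=np.array([.950,.311]);uy=np.array([-.311,.950]);o=np.array([539.8,-98.15])-58*uy-22*ux
R=Q.from_quat(s["eef_rot"]).as_matrix();t=s["position"]+73*R[:,2];print("tip",t,"rail xy",(t[:2]-o)@ux,(t[:2]-o)@uy)
cv2.imwrite("pics/w4.png",cv2.resize(W["color"][170:270,80:480,::-1],None,fx=2,fy=2))
```

```text
[ 505.7050516  -233.56415143  185.39620164] [-0.28281378 -0.01024974 -0.84539153]
tip [ 516.09436835 -230.1479394   113.22008653] rail xy -41.58884722051951 -60.07077298848198
```

View pics/w4.png

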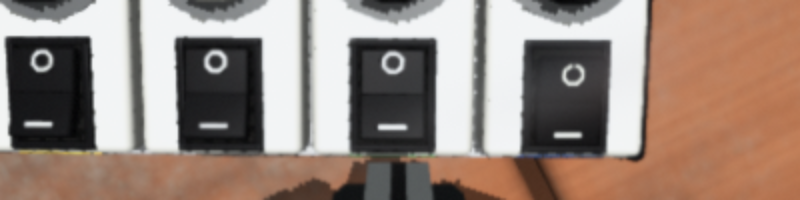

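The modem's ring has moved forward, so it is on, while router, fan and printer are still off. I'll wait here over the router before pressing it.

Emit:
drive_tool:
  commands: [0,-0.001,0,0,0,0,0,0,-0.001,0,0,0,0,0,0,-0.001,0,0,0,0,0,0,-0.001,0,0,0,0,0,0,-0.001,0,0,0,0,0,0,-0.001,0,0,0,0,0,0,-0.001,0,0,0,0,0,0,-0.001,0,0,0,0,0,0,-0.001,0,0,0,0,0,0,-0.001,0,0,0,0,0,0,-0.001,0,0,0,0,0,0,-0.001,0,0,0,0,0,0,-0.001,0,0,0,0,0,0,-0.001,0,0,0,0,0,0,-0.001,0,0,0,0,0,0,-0.001,0,0,0,0,0,0,-0.001,0,0,0,0,0,0,-0.001,0,0,0,0,0]

```text
t: 8.65
position: [504.9, -231.8, 185.4]
eef_rot: [0.984, 0.16, 0.074, -0.012]
contact_force: [0.4, -0.2, 0.1]
opening: -0.001
grip_force: 0.0
```

Emit:
drive_tool:
  commands: [-0.005,0,0.035,0,0,0,0,-0.009,0,0.061,0,0,0,0,-0.009,0,0.061,0,0,0,0,-0.0093,0,0.063,0,0,0,0,-0.0096,0,0.065,0,0,0,0,-0.0098,0,0.067,0,0,0,0,-0.01,0,0.0685,0,0,0,0,-0.01,0,0.0685,0,0,0,0]

```text
t: 9.45
position: [505.3, -231.8, 116.6]
eef_rot: [0.984, 0.16, 0.074, -0.012]
contact_force: [-0.6, 0.1, 0.3]
opening: 0.002
grip_force: 0.0
```

Emit:
drive_tool:
  commands: [-0.0001,0,0.001,0,0,0,0,-0.0002,0,0.0015,0,0,0,0]

```text
t: 9.65
position: [505.3, -231.6, 114.7]
eef_rot: [0.984, 0.16, 0.074, -0.012]
contact_force: [-0.2, 0.1, 0.5]
opening: -0.002
grip_force: 0.0
```

Emit:
drive_tool:
  commands: [0.004,0,-0.03,0,0,0,0,0.0102,0,-0.07,0,0,0,0,0.0102,-0.045,-0.07,0,0,0,0,0.0102,-0.09,-0.07,0,0,0,0,0.0102,-0.116,-0.07,0,0,0,0,0.0102,-0.116,-0.07,0,0,0,0,0.0102,-0.116,-0.07,0,0,0,0]

```text
t: 10.35
position: [468.5, -121.7, 185.7]
eef_rot: [0.984, 0.161, 0.074, -0.012]
contact_force: [0.5, -0.4, -0.1]
opening: -0.003
grip_force: 0.0
```

Run:
```python
from h import *
from scipy.spatial.transform import Rotation as Q
W=r.get_image("wrist");s=r.state();print(s["t"],s["position"],s["contact_force"])
ux=np.array([.950,.311]);uy=np.array([-.311,.950]);o=np.array([539.8,-98.15])-58*uy-22*ux
R=Q.from_quat(s["eef_rot"]).as_matrix();t=s["position"]+73*R[:,2];print("tip",t,"rail xy",(t[:2]-o)@ux,(t[:2]-o)@uy)
cv2.imwrite("pics/w5.png",cv2.resize(W["color"][170:270,160:560,::-1],None,fx=2,fy=2))
```

```text
10.4 [ 468.79289248 -122.27334166  185.68880174] [ 0.65266616 -0.08747467  0.20385881]
tip [ 479.23386425 -118.86349963  113.51983967] rail xy -41.99686534674532 57.11306157233779
```

View pics/w5.png

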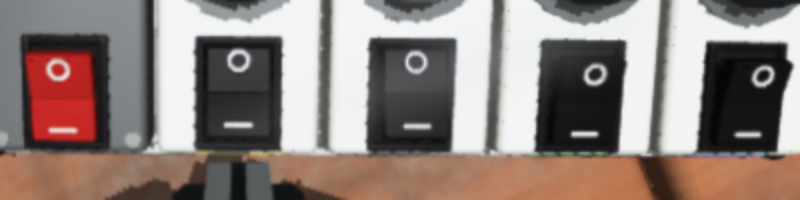

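Main, modem and router are on, the fan and printer are off, and the tip is lined up with the printer rocker. I'll press it now.

Emit:
drive_tool:
  commands: [-0.004,0,0.035,0,0,0,0,-0.0083,0,0.061,0,0,0,0,-0.0083,0,0.061,0,0,0,0,-0.0086,0,0.063,0,0,0,0,-0.0089,0,0.065,0,0,0,0,-0.0091,0,0.067,0,0,0,0,-0.0093,0,0.0685,0,0,0,0,-0.0093,0,0.0685,0,0,0,0]

```text
t: 11.2
position: [469.2, -121.5, 116.6]
eef_rot: [0.984, 0.16, 0.074, -0.012]
contact_force: [0.3, -0.1, -0.6]
opening: -0.004
grip_force: 0.0
```

Emit:
drive_tool:
  commands: [-0.0001,0,0.001,0,0,0,0,-0.0002,0,0.0018,0,0,0,0]

```text
t: 11.4
position: [469.3, -121.4, 114.6]
eef_rot: [0.984, 0.16, 0.074, -0.012]
contact_force: [0.7, -0.0, 0.8]
opening: 0.003
grip_force: 0.0
```

Emit:
drive_tool:
  commands: [0.004,0,-0.03,0,0,0,0,0.0102,0,-0.07,0,0,0,0,0.0102,0.03,-0.07,0,0,0,0,0.0102,0.058,-0.07,0,0,0,0,0.0102,0.058,-0.07,0,0,0,0,0.0102,0.058,-0.07,0,0,0,0]

```text
t: 12.0
position: [486.9, -176.6, 184.9]
eef_rot: [0.984, 0.16, 0.074, -0.012]
contact_force: [-0.8, 0.1, -0.1]
opening: -0.003
grip_force: 0.0
```

Run:
```python
from h import *
W=r.get_image("wrist")
cv2.imwrite("pics/w6.png",cv2.resize(W["color"][170:270,80:560,::-1],None,fx=1.6,fy=1.6))
```

```text
(no output)
```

View pics/w6.png

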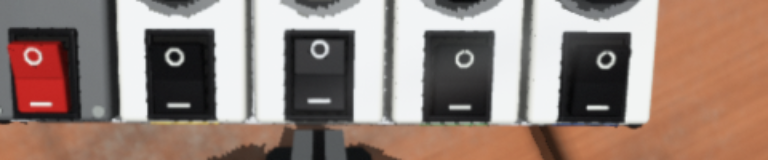

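All four rings sit lower (on), and the fan's ring is still up (off). The arm is clear of everything.

```bash
python3 -c "
from plant import r
print(r.job_done())"
```

```text
the job is handed in; nothing more can be done
None
```

The job is handed in: main, modem, router and printer were switched on in that order, the modem had over 2 s alone before the router, the fan stayed off, and the robot kept clear of the loose items; the hand-in gave no verdict.

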